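Slide the finished house model onto the display plinth

ROBOT

A 6-joint arm with a two-finger parallel gripper is mounted at the origin on the work surface. World frame = base frame: x ahead of the robot, y to its left, z up, the work surface at z = 0. Lengths are in mm, angles in rad, forces in N, time in s.
With the tool pointing down it reaches from about 275 to 750 mm from the base axis. Payload 10.2 kg.
Tool frame: the origin (TCP) lies midway between the tips of the shut fingers; the grasp point (between the pads) lies 19 mm behind it; z points along the fingers, y is the direction in which the jaws open and shut (so a half turn about z gives the same grasp; the last joint's range is limited). The gripper opens to 88 mm and grips with 3 to 60 N. Pads are 18 mm wide; open, the fingers measure 123 mm over their backs; the gripper's body (75 mm by 187 mm) begins 45 mm behind the grasp point.
Start: joints at [-1.436, 0.313, 1.498, -0, 1.331, -0.223], TCP at [183.85, -491.762, 238.72] pointing down, gripper open.
Joint ranges: [-2.94, 2.94], [-0.97, 2.17], [0.19, 2.56], [-1.23, 4.37], [0.02, 3.11], [-2.88, 2.88]. Speed limits (rad/s): [2.39, 2.39, 3.01, 3.14, 3.14, 3.14].

INTERFACE

Orientations are given as a unit quaternion [x, y, z, w].
In Python, from station import read_state, grab_frame, finish_job gives the robot as it stands.
- The arm moves only by the tool carry_out, never from a script. Its argument "commands" is a list of rows, each a list of 3 entries, a list of its own where there are three numbers: the shift along the world's x, y, z in mm, then the turn about the world's z in rad, then the gripper's target within -1 to 1 (fully open at 1, half-way at 0, shut at -1). In form: [[[tx, ty, tz], twist, gripper], ...]. A call has 1 to 12 rows; each row shifts and turns the pose as measured when the row begins; what a row does not reach is not made up. A row lasts 1/10 s, in which the tool goes at most 50 mm and 8.59 degrees, less where a joint would pass 70% of its speed; a pose out of reach is approached as far as the arm can. A call is refused whole if a number of a shift passes 50 or a number of a turn 0.15, either way. A call with a gripper value outside its range is refused whole. The fingers move at their own pace and stop on an object; "newtons" is the grip in N (left out, the last holds). Time passes only in rows, so rows that do not move let the fingers close. It gives the time, the measured TCP pose, the force and the opening at its end, in the units of the state.
- read_state(): the state, without advancing time (a new reading comes with each control period).
- grab_frame(name): name is "scene" or "top"; returns a dict with "color" (420x560x3 uint8, red, green, blue), "depth" (420x560 float32, mm along the optical axis (not along the pixel's ray), 0 where there is no reading), "fx", "fy", "cx", "cy" (pixels), "eye" and "rotation" of the camera in the world. Camera axes: x right, y up, looking along -z (the intrinsics and any distortion apply to the point x, -y, -z); pixel columns grow to the right and rows downward; lengths in mm; the calibration is good to about 2 mm. A picture is of the moment at which its call begins.
- finish_job(): hands the job in, once; it reports no verdict.
The state is a dict: "clock": time; "joints": joint angles; "qvel": joint speeds; "joint_torque": joint torques, N m; "tcp_pos": TCP position; "orientation": TCP orientation; "wrist_force": force on the tool from outside, world axes, zero at the start; "moment": the same for the moment, N m; "finger_gap": opening from 0.0 (shut) to 1.0 (fully open).
Only numpy, scipy, OpenCV 4.12 (cv2) and the standard library are available. Lean on these libraries where they do the work, as an engineer would, in place of code of your own. Each camera call takes 0.05 s, during which the arm holds its last target. There are 200 camera calls.

TASK

Push the base with the gable-roofed white house off the plywood stand, across the gap, onto the black display plinth next to it, until it rests wholly on the plinth, roughly centred and square with it. Keep it sliding flat: do not lift it or let it tip or sag into the gap, and leave the red flat-roofed pavilion model on the cardboard spray stand where it is.

Things in the scene. Friction and masses are not known exactly. Their poses are not given: they have to be found in the camera images.
- house_base_mid (a point): Loose slab, white with black top, 120 (x) x 140 (y) x 22 mm, carrying a glued white gable-roofed model house; 0.28 to 0.52 kg, balanced about its middle. Point: the slab's centre, half-way up; z up. The eaves lie 38 mm in from the slab's y ends, the ridge (along x) is 56 mm above its top; small trees near two corners, 45 mm. The 120 mm wide end faces, towards +y and -y, are clear to push.
- stand_top (a point): Centre of the top of the fixed plywood stand where the house's slab starts, within 10 mm of its centre and 6 degrees of square. 170 (x) x 180 (y) x 50 mm high. Another stand of this size and height neighbours it at either y end, in line and parallel with it, beyond an open gap 30 to 45 mm wide.
- plinth_top (a point): Centre of the top of the fixed black display plinth with a thin white line round its top, empty: 170 (x) x 180 (y) x 50 mm high. In line with the plywood stand, on its +y or its -y side (varies). Axes as the stand's; the slab's y axis should end parallel to this y axis, either way round.
- pavilion_base_mid (a point): Bystander: loose grey pavilion with a flat red roof on a wooden slab 90 (x) x 100 (y) x 18 mm, 40 mm high in all, on the cardboard spray stand at the other y end of the plywood stand. Point: the slab's centre, half-way up.
Things that resemble listed ones, but are neither listed nor needed, are in the scene too. Leave any blue or pink look-alike of the part that bears house_base_mid alone.

How it is judged (in metres and radians):
At the end, for the whole second after the job is handed in: The house base lies flat on the display plinth, its centre within 20 mm (along y) and 23 mm (along x) of the plinth's centre and within 0.2 rad (11 degrees) of square with it, and the pavilion within 15 mm of where it started (x of house_base_mid in the frame of plinth_top between -0.023 and 0.023 m and y of house_base_mid in the frame of plinth_top between -0.02 and 0.02 m and angle between the y axis of house_base_mid and the y axis of plinth_top, either way round below 0.2 rad and height (world z) of house_base_mid between 0.056 and 0.066 m and angle between house_base_mid's own z axis and vertical below 0.05 rad and distance of pavilion_base_mid from where it was at the start of the episode below 0.015 m); the robot touches nothing.
It fails at once if the house base tips or sags into the gap (tilted by more than 0.1 rad) (angle between house_base_mid's own z axis and vertical above 0.1 rad).
It fails at once if the house base is lifted (its centre more than 17 mm above where it lay) (height (world z) of house_base_mid above 0.078 m).
It fails at once if the pavilion is moved by more than 15 mm (distance of pavilion_base_mid from where it was at the start of the episode above 0.015 m).
It also fails if it takes over 40 s, if anything falls off the work surface, if the arm or the gripper's body presses on something with over 40 N, if the wrist force passes 120 N, or if a joint passes its speed limit or range.

## Working session

There is one attempt and no reset: what is moved stays moved. The work goes in short steps, Python scripts to look and compute and a tool call to move; the robot and the scene stay as the last step left them, time stands still between calls to the robot, and variables do not carry over. Pictures are saved under pics/ and viewed, about 8 in all and at most 12, crops included, and the job is handed in when it is done.

Besides the shell and the picture viewer there is one more tool, called after "Request:" as a command line: name --argument value ..., lists and objects as JSON in quotes. carry_out: Moves the arm, as the interface text tells. Its arguments: {"type":"object","properties":{"commands":{"type":"array","items":{"type":"array"}},"newtons":{"type":"number"}},"required":["commands"]}

```bash
mkdir -p pics; cat > h.py <<'E'
import numpy as np,cv2
from station import *
def world(f,us,vs,z=None):
    us=np.asarray(us,float);vs=np.asarray(vs,float)
    d=np.stack([(us-f['cx'])/f['fx'],-(vs-f['cy'])/f['fy'],-np.ones_like(us)],-1)@np.array(f['rotation']).T
    e=np.array(f['eye'])
    if z is not None: return e+d*((z-e[2])/d[...,2])[...,None]
    D=f['depth'][vs.astype(int),us.astype(int)]
    return e+d*D[...,None]
E
python3 - <<'E'
from h import *
a=grab_frame('top');b=grab_frame('scene')
for n,f in (('top',a),('scene',b)):
    cv2.imwrite(f'pics/{n}0.png',f['color'][:,:,::-1]); print(n,{k:v for k,v in f.items() if k not in('color','depth')})
    np.savez(f'{n}0.npz',**f)
print(read_state())
E
```

```text
top {'fx': 514.9322910647638, 'fy': 514.9322910647638, 'cx': 269.5427569634404, 'cy': 194.77913962826045, 'eye': array([ 269.23959144,   37.77534471, 1271.64744402]), 'rotation': array([ 0.03054328, -0.03084469, -0.7055867 ,  0.70729282])}
scene {'fx': 464.1313078736276, 'fy': 464.1313078736276, 'cx': 281.1078649716626, 'cy': 206.27310463227832, 'eye': array([921.56865883,  79.36978094, 964.64002728]), 'rotation': array([0.18133853, 0.20126667, 0.71171177, 0.64813148])}
{'clock': 0.1, 'joints': array([-1.43641244e+00,  3.13385201e-01,  1.49833217e+00,  6.44117066e-06,
        1.33103196e+00, -2.23420615e-01]), 'qvel': array([ 0.00141558, -0.00068462, -0.00191894, -0.00081226, -0.00011211,
       -0.00018086]), 'joint_torque': array([ 3.46908877e-03, -4.02810180e+01, -2.52642792e+01,  6.96674245e-02,
        3.42533668e-02, -4.88629655e-05]), 'tcp_pos': array([ 183.81473022, -491.53626764,  238.23372886]), 'orientation': array([ 9.84039602e-01,  1.77948666e-01,  2.88630182e-05, -5.77624523e-04]), 'wrist_force': array([ 0.45935403,  0.18227459, -0.03199739]), 'moment': array([ 0.04539593,  0.01583956, -0.03916022]), 'finger_gap': 0.9963754816911862}
```

View pics/top0.png

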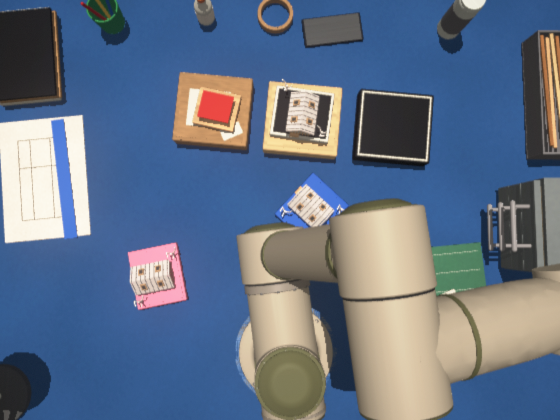

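View pics/scene0.png

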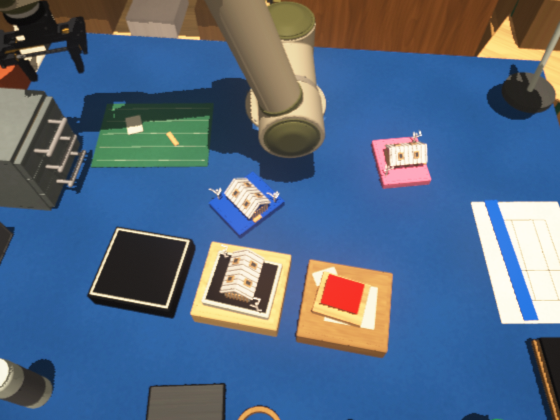

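Candidates in the top view are the white/black slab at (303,113) on the plywood stand, the blue look-alike at (313,203) and the pink one at (158,275). The target is (303,113): white slab, black top, standing on plywood. The black plinth with the white line is at (394,128), on the −y side. The pavilion is at (216,107), on the +y side.

```bash
cat > h.py <<'E'
import numpy as np,cv2
from scipy.spatial.transform import Rotation as R
from station import *
def world(f,us,vs,z=None):
    us=np.asarray(us,float);vs=np.asarray(vs,float)
    d=np.stack([(us-f['cx'])/f['fx'],-(vs-f['cy'])/f['fy'],-np.ones_like(us)],-1)@R.from_quat(f['rotation']).as_matrix().T
    e=np.array(f['eye'])
    if z is not None: return e+d*((z-e[2])/d[...,2])[...,None]
    return e+d*f['depth'][vs.astype(int),us.astype(int)][...,None]
def rect(P):
    (c,s,a)=cv2.minAreaRect(P[:,:2].astype(np.float32))
    a=(a+45)%90-45
    return np.round(c,1),np.round(s,1),round(a,1)
E
cat > m.py <<'E'
from h import *
import sys
def measure(f):
    vv,uu=np.mgrid[0:420,0:560]; P=world(f,uu,vv); Z=P[...,2]; ok=(f['depth']>0)
    X,Y=P[...,0],P[...,1]
    reg=ok&(X>420)&(X<760)&(Y>-330)&(Y<330)
    def comps(m,lo,tag):
        n,l,st,_=cv2.connectedComponentsWithStats(m.astype(np.uint8),connectivity=4)
        for i in range(1,n):
            if st[i,4]>lo:
                q=l==i; print(tag,st[i,:].tolist(),*rect(P[q]),'z',round(float(np.median(Z[q])),1))
    comps(reg&(Z>35)&(Z<140),300,'stand')
    comps(reg&(Z>61)&(Z<140),200,'slab')
    comps(reg&(Z>100)&(Z<140),20,'roof')
if __name__=='__main__':
    f=dict(np.load('top0.npz')); measure(f)
    print('scene'); measure(dict(np.load('scene0.npz')))
    c=f['color'][60:175,160:450,::-1]
    cv2.imwrite('pics/crop0.png',cv2.resize(c,None,fx=2.7,fy=2.7,interpolation=cv2.INTER_CUBIC))
E
python3 m.py
```

```text
stand [172, 72, 81, 76, 5172] [585.7 176.9] [181.  172.9] -5.2 z 51.9
stand [263, 79, 79, 78, 5171] [562.4 -41.3] [180. 171.] -5.2 z 70.5
stand [354, 88, 70, 76, 4636] [ 545.1 -254.3] [164.8 171.2] -5.0 z 50.6
slab [270, 79, 65, 64, 2957] [569.3 -38.6] [140.  122.8] -8.3 z 75.1
slab [192, 87, 49, 45, 1579] [580.4 165.4] [101.2  91.9] -12.3 z 86.9
roof [287, 91, 31, 43, 985] [562.4 -38.3] [63.9 93.6] -8.0 z 114.0
scene
stand [100, 227, 94, 87, 5725] [ 543.9 -252.7] [167.9 171.2] -4.9 z 50.7
stand [191, 242, 101, 91, 6675] [561.2 -39. ] [180.5 170.8] -5.3 z 71.7
stand [297, 260, 96, 95, 7129] [584.1 179.2] [180.3 171.1] -5.3 z 51.7
slab [202, 245, 81, 75, 4008] [567.9 -36.6] [141.1 121.2] -8.2 z 74.5
slab [312, 271, 59, 56, 2137] [579.6 167.5] [100.   91.7] -12.6 z 88.5
roof [222, 249, 41, 50, 1277] [561.5 -35.2] [63.  93.1] -6.4 z 114.0
roof [254, 298, 7, 9, 23] [618.    3.2] [12.  10.9] 23.8 z 108.9
```

View pics/crop0.png

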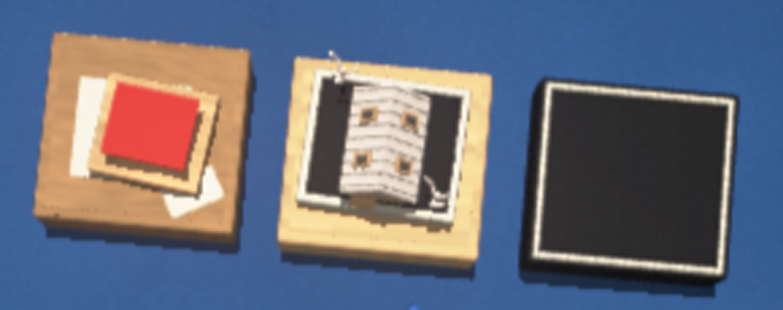

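The crop confirms it: the black-topped white slab with the gabled house on plywood, the plinth with its white line to its right (−y), and the pavilion to its left. My region cut off the plinth at y = −330, so I'll widen it.

```bash
sed -i 's/Y>-330/Y>-400/' m.py; python3 m.py | grep -E 'stand|scene'; python3 - <<'E'
from h import *
# white line on plinth at z=50
for n in('top0','scene0'):
    f=dict(np.load(n+'.npz'));vv,uu=np.mgrid[0:420,0:560];P=world(f,uu,vv,50.)
    m=(P[...,0]>430)&(P[...,0]<680)&(P[...,1]<-140)&(P[...,1]>-370)&(f['color'].min(-1)>130)
    print(n,m.sum(),*rect(P[m]))
E
```

```text
stand [172, 72, 81, 76, 5172] [585.7 176.9] [181.  172.9] -5.2 z 51.9
stand [263, 79, 79, 78, 5171] [562.4 -41.3] [180. 171.] -5.2 z 70.5
stand [354, 88, 80, 76, 5239] [ 544.4 -262.5] [181.3 171. ] -5.1 z 50.6
scene
stand [88, 227, 106, 87, 6360] [ 543.3 -259.6] [181.8 171.2] -4.9 z 50.7
stand [191, 242, 101, 91, 6675] [561.2 -39. ] [180.5 170.8] -5.3 z 71.7
stand [297, 260, 96, 95, 7129] [584.1 179.2] [180.3 171.1] -5.3 z 51.7
top0 543 [ 544.2 -262.8] [168.5 159.4] -5.2
scene0 691 [ 541.8 -261.6] [170.  159.3] -5.2
```

Plinth centre ≈ (543.5, −261.5) with yaw −5.2°, slab centre ≈ (568.5, −37.6) with yaw −8.3°. I'll push along −y with two parted fingers (jaws along x), staying high on the approach.

Request:
carry_out --commands '[[[28,40,0],0.14,0.3],[[28,40,0],0.14,0.3],[[28,40,0],0.14,0.3],[[28,40,0],0.14,0.3],[[28,40,0],0.14,0.3],[[28,40,0],0.14,0.3],[[28,40,0],0.14,0.3],[[28,40,0],0.14,0.3],[[28,40,0],0,0.3],[[28,40,0],0,0.3],[[28,40,0],0,0.3],[[0,0,0],0,0.3]]' --newtons 20

```text
clock: 1.3
tcp_pos: [494.3, -35.9, 234.9]
orientation: [0.724, 0.689, -0.001, -0.003]
wrist_force: [0.2, -0.5, -0.5]
finger_gap: 0.647
```

Request:
carry_out --commands '[[[30,32,0],-0.04,0.3],[[30,32,0],0,0.3],[[28,28,0],0,0.3],[[0,0,0],0,0.3],[[0,0,-40],0,0.3],[[0,0,-40],0,0.3],[[0,0,0],0,0.3]]'

```text
clock: 2.0
tcp_pos: [583.3, 56.4, 151.2]
orientation: [0.739, 0.674, -0.002, -0.003]
wrist_force: [0.1, -0.5, 0.6]
finger_gap: 0.649
```

```bash
python3 - <<'E'
from h import *
for n in('top','scene'):
    f=grab_frame(n); np.savez(n+'1.npz',**f)
    cv2.imwrite(f'pics/{n}1.png',f['color'][:,:,::-1])
s=read_state();print(s['tcp_pos'],s['orientation'],s['wrist_force'])
E
```

```text
[585.73697628  56.29711618 156.37289353] [7.38872059e-01 6.73845551e-01 4.60589584e-04 2.03721885e-04] [-0.47322658  0.27574538  0.57807495]
```

View pics/scene1.png

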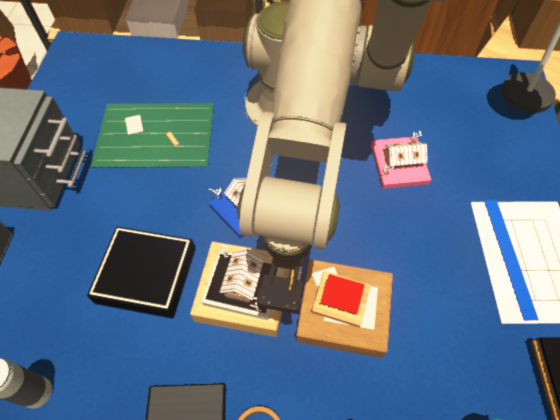

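The scene view shows the gripper at (285,285), between the house end face and the pavilion, clear of both. I'll lower it to about z = 60, short of the stand top.

Request:
carry_out --commands '[[[-3,1,-40],0,0.3],[[-3,0,-35],0,0.3],[[0,0,-16],0,0.3],[[0,0,0],0,0.3],[[0,0,0],0,0.3]]'

```text
clock: 2.6
tcp_pos: [585.5, 54.1, 76.2]
orientation: [0.74, 0.673, 0.007, 0.008]
wrist_force: [-0.1, 0.4, 1.0]
finger_gap: 0.651
```

Request:
carry_out --commands '[[[-2,0,-8],0,0.3],[[-2,0,-6],0,0.3],[[0,0,0],0,0.3],[[0,0,0],0,0.3]]'

```text
clock: 3.0
tcp_pos: [583.4, 53.5, 66.0]
orientation: [0.74, 0.673, 0.01, 0.011]
wrist_force: [0.9, 0.4, -0.1]
finger_gap: 0.651
```

```bash
python3 -c "
from station import *
s=read_state();print(s['tcp_pos'],s['orientation'],s['wrist_force'])"
```

```text
[583.39415119  53.52052315  65.96307545] [0.73970213 0.67277843 0.00963185 0.01082433] [ 0.88789734  0.36658471 -0.14546258]
```

```bash
python3 -c "
from station import *
s=read_state();print(s['joints'],s['joint_torque'],s['qvel'])"
```

```text
[-1.08396072e-01  6.13470459e-01  1.52445259e+00  9.88461835e-05
  9.74690182e-01 -1.37606699e-02] [-1.94162893e-02 -4.89257419e+01 -2.09523690e+01  6.28912845e-02
 -6.75899209e-02  1.18572847e-03] [-0.00197853 -0.00179566  0.00475482  0.00102548  0.00152659  0.00030887]
```

Request:
carry_out --commands '[[[0,0,-5],0,0.3],[[0,0,0],0,0.3],[[0,0,0],0,0.3]]'

```text
clock: 3.3
tcp_pos: [583.6, 53.5, 60.9]
orientation: [0.74, 0.673, 0.01, 0.011]
wrist_force: [0.0, -0.6, 0.4]
finger_gap: 0.65
```

Request:
carry_out --commands '[[[-0.5,-5,0],0,0.3],[[-0.5,-5,0],0,0.3],[[-0.5,-5,0],0,0.3],[[-0.5,-5,0],0,0.3],[[-0.5,-5,0],0,0.3],[[-0.5,-6,0],0,0.3],[[-0.5,-6,0],0,0.3],[[0,0,0],0,0.3]]'

```text
clock: 4.1
tcp_pos: [579.6, 13.6, 60.9]
orientation: [0.74, 0.673, 0.01, 0.01]
wrist_force: [0.9, 0.0, 0.1]
finger_gap: 0.65
```

```bash
python3 - <<'E'
from h import *
from m import measure
for n in('top','scene'):
    f=grab_frame(n); cv2.imwrite(f'pics/{n}2.png',f['color'][:,:,::-1])
f=grab_frame('scene'); measure(f)
c=f['color'][200:370,70:420,::-1]
cv2.imwrite('pics/crop2.png',cv2.resize(c,None,fx=2.2,fy=2.2,interpolation=cv2.INTER_CUBIC))
E
```

```text
stand [88, 227, 106, 87, 6350] [ 543.4 -259.7] [181.2 170.5] -5.2 z 50.7
stand [188, 242, 102, 91, 4202] [567.6 -41.6] [188.7 178.6] -7.2 z 73.2
stand [297, 260, 96, 95, 7124] [584.2 179. ] [179.9 171.3] -5.3 z 51.8
slab [188, 245, 64, 69, 2879] [567.1 -78.8] [113.7 119.9] -5.9 z 87.4
slab [312, 271, 59, 56, 2144] [579.3 167.4] [100.2  91.7] -12.3 z 88.5
roof [208, 251, 37, 47, 1169] [563.  -65.2] [60.4 91.8] -4.8 z 113.9
```

View pics/crop2.png

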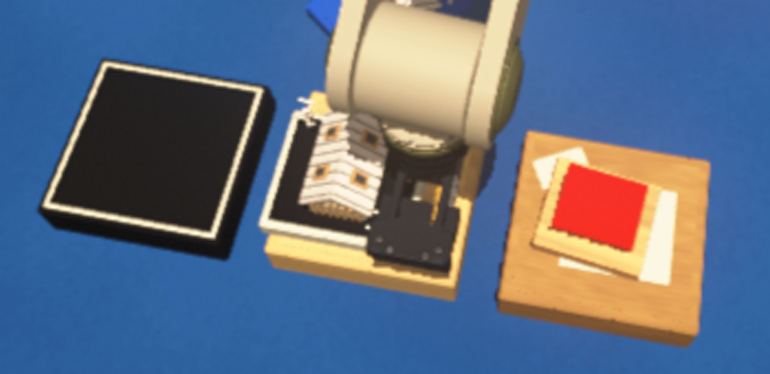

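The fingers sit flush on the end face (crop 410,240) and the slab has squared to −5°. It has moved 30 mm and everything is flat. I'll continue across the gap.

Request:
carry_out --commands '[[[-1.1,-8,0],0,0.3],[[-1.1,-8,0],0,0.3],[[-1.1,-8,0],0,0.3],[[-1.1,-8,0],0,0.3],[[-1.1,-8,0],0,0.3],[[-1.1,-8,0],0,0.3],[[-1.1,-8,0],0,0.3],[[-1.1,-8,0],0,0.3],[[-1.1,-8,0],0,0.3],[[-1.1,-8,0],0,0.3],[[0,0,0],0,0.3]]'

```text
clock: 5.35
tcp_pos: [567.4, -72.6, 61.0]
orientation: [0.74, 0.673, 0.01, 0.01]
wrist_force: [0.7, -0.4, 0.6]
finger_gap: 0.651
```

```bash
python3 - <<'E'
from h import *
from m import measure
f=grab_frame('scene'); measure(f)
c=f['color'][200:370,70:420,::-1]
cv2.imwrite('pics/crop3.png',cv2.resize(c,None,fx=2.2,fy=2.2,interpolation=cv2.INTER_CUBIC))
E
```

```text
stand [88, 227, 119, 87, 7126] [ 545.6 -233.4] [233.8 170.5] -5.2 z 52.1
stand [191, 248, 101, 85, 4488] [565.1 -38.8] [179.4 178. ] -5.3 z 50.7
stand [297, 260, 96, 95, 7126] [584.1 179. ] [180.  171.3] -5.3 z 51.8
slab [148, 236, 59, 67, 2445] [ 554.3 -169.7] [105.2 120.3] -5.6 z 96.5
slab [312, 271, 59, 56, 2141] [579.4 167.5] [99.9 91.7] -12.6 z 88.2
roof [167, 239, 35, 49, 1062] [ 549.9 -151.2] [60.8 93.3] -5.7 z 114.6
```

View pics/crop3.png

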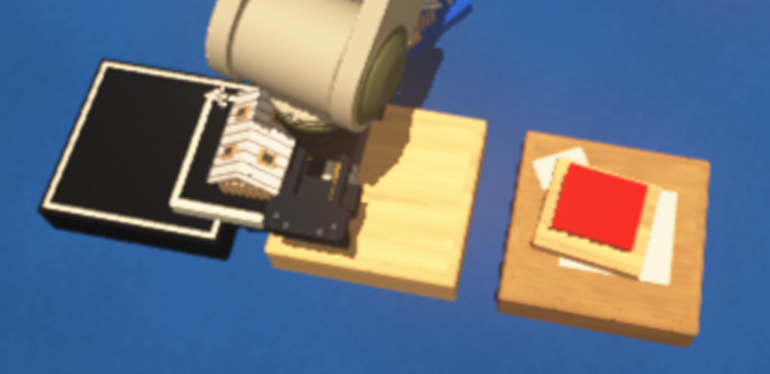

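It's bridged flat onto the plinth, with yaw −5.6° and the pavilion unmoved. Continuing.

Request:
carry_out --commands '[[[-0.9,-8,0],0,0.3],[[-0.9,-8,0],0,0.3],[[-0.9,-8,0],0,0.3],[[-0.9,-8,0],0,0.3],[[-0.9,-8,0],0,0.3],[[-0.9,-8,0],0,0.3],[[-0.9,-8,0],0,0.3],[[-0.9,-8,0],0,0.3],[[-0.9,-8,0],0,0.3],[[-0.9,-8,0],0,0.3],[[-0.7,-6,0],0,0.3],[[0,0,0],0,0.3]]'

```text
clock: 6.6
tcp_pos: [556.7, -165.5, 61.0]
orientation: [0.739, 0.673, 0.01, 0.01]
wrist_force: [0.3, 0.6, 1.0]
finger_gap: 0.646
```

```bash
python3 - <<'E'
from h import *
from m import measure
f=grab_frame('scene'); measure(f)
E
```

```text
stand [88, 227, 94, 87, 3955] [ 547.4 -239.4] [222.6 170. ] -6.5 z 68.1
stand [191, 242, 101, 91, 6668] [561.5 -39.1] [180.7 170.9] -5.3 z 50.7
stand [297, 260, 96, 95, 7130] [584.4 179.1] [180.4 170.3] -5.2 z 51.8
slab [105, 228, 54, 65, 1971] [ 543.6 -263.7] [101.2 120.5] -5.7 z 94.5
slab [312, 271, 59, 56, 2139] [579.6 167.4] [99.8 91.3] -12.6 z 88.3
roof [199, 224, 7, 5, 23] [ 478.6 -126.9] [ 6.  12.4] 14.2 z 131.9
roof [122, 233, 36, 45, 860] [ 539.6 -243.3] [61.1 91.3] -4.8 z 113.6
roof [193, 234, 9, 12, 27] [ 512.8 -128.2] [ 9.  28.7] -28.1 z 135.7
```

Request:
carry_out --commands '[[[-0.5,-6,0],0,0.3],[[-0.5,-6,0],0,0.3],[[-0.4,-4,0],0,0.3],[[0,0,0],0,0.3],[[0,10,0],0,0.3],[[0,10,0],0,0.3],[[0,0,40],0,0.3],[[0,0,50],0,0.3],[[0,50,20],0,0.3],[[0,50,0],0,0.3],[[0,50,0],0,0.3],[[0,0,0],0,0.3]]'

```text
clock: 7.85
tcp_pos: [553.3, -7.5, 173.3]
orientation: [0.739, 0.673, 0.011, 0.01]
wrist_force: [0.4, -0.8, 0.1]
finger_gap: 0.652
```

```bash
python3 - <<'E'
from h import *
from m import measure
for n in('top','scene'):
    f=grab_frame(n); print(n);measure(f)
    if n=='scene':cv2.imwrite('pics/scene4.png',f['color'][:,:,::-1])
print(read_state()['tcp_pos'])
E
```

```text
top
stand [172, 72, 81, 76, 5073] [585.1 176.9] [180.4 172.7] -5.4 z 51.9
stand [316, 87, 26, 70, 931] [ 552.5 -118.8] [ 47.  174.3] -14.7 z 50.2
stand [354, 88, 80, 77, 5226] [ 544.6 -262.7] [181.3 171.1] -5.2 z 70.3
slab [192, 87, 49, 45, 1578] [580.1 165.3] [100.5  90.9] -12.9 z 86.9
slab [365, 91, 63, 61, 3004] [ 545.5 -262.8] [141.  121.8] -5.3 z 75.1
roof [386, 101, 29, 43, 987] [ 539.5 -261.4] [64.5 93. ] -6.1 z 113.9
scene
stand [88, 227, 106, 87, 6364] [ 543.5 -259.7] [181.3 171.1] -5.3 z 71.5
stand [191, 242, 101, 91, 5135] [561.6 -39.3] [181.1 170.7] -5.3 z 50.6
stand [297, 260, 96, 95, 7128] [584.3 179. ] [180.  170.7] -5.3 z 51.8
slab [97, 227, 83, 70, 3788] [ 544.9 -260.1] [140.7 122.9] -5.1 z 74.4
slab [312, 272, 59, 55, 2147] [579.6 167.5] [99.9 91.8] -12.7 z 88.5
roof [114, 229, 43, 48, 1186] [ 537.5 -258.4] [63.2 93.5] -5.6 z 113.9
roof [144, 275, 7, 9, 25] [ 592.6 -218.9] [11.8 10.5] 18.2 z 109.1
[553.66279249 -11.59646444 173.00439071]
```

View pics/scene4.png

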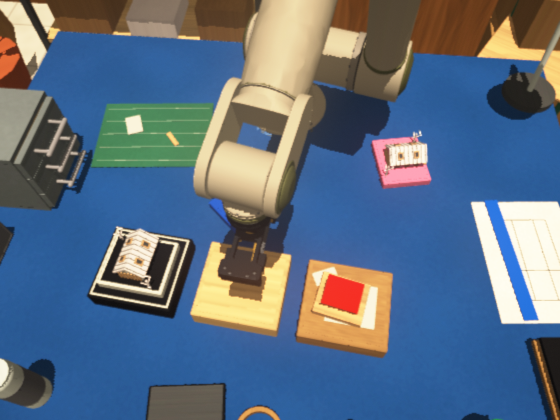

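The house sits centred on the plinth at pixel (140,268), the pavilion is unmoved at (343,297), and the gripper is clear above the plywood stand.

```bash
python3 -c "
from station import *
finish_job()"
```

```text
the job is handed in; nothing more can be done
```

The house base is now on the black plinth, centred and square. I pushed it flat along −y across the gap with two parted fingers, then backed the gripper away, lifted it clear and handed the job in.

In the last checks, from both cameras:
- **Position:** the slab centre is within about 1–2 mm of the plinth centre, and its yaw is within 0.3° of the plinth's.
- **Height:** no direct tilt or height reading, but the roof height over the plinth is the same as it was on the stand.
- **Pavilion:** it has moved less than 1 mm by the measurements.
- **Robot:** it touches nothing, and the clock read about 8 s of the 40 s allowed.

No check failed. The two cameras disagreed by about 3 mm in absolute y, but each gave the same slab-to-plinth offset. During the descent the tool tilted about 1.7° and stayed tilted through the push, with no visible effect.

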